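# Close up a control box: door onto its catch, cover plate held over its screw holes

## Robot

A 7-joint arm with a two-finger parallel gripper is mounted at the origin on the work surface. World frame = base frame: x ahead of the robot, y to its left, z up, the work surface at z = 0. Lengths are in m, angles in rad, forces in N, time in s.
With the tool pointing down it reaches from about 0.425 to 0.925 m from the base axis. Payload 6.8 kg.
Tool frame: the origin (TCP) lies at the very end of the fingers, on their centre line; the grasp point (between the pads) lies 19 mm behind it (r.grip_point_offset is the distance from the TCP to the grasp point, in m); z points along the fingers, y is the line along which they close (so a half turn about z gives the same grasp; the last joint's range is limited). The gripper opens to 85 mm and grips with 20 to 120 N. Pads are 22 mm wide; open, the fingers measure 114 mm over their backs; the gripper's body (76 mm by 85 mm) begins 54 mm behind the grasp point. The pads swing forward as they close: fully open they stand 13 mm farther back than shut.
Start: joints at [-1.401, 0.477, 0.022, 1.555, -0.011, 1.109, -0.083], TCP at [0.185, 0.649, 0.202] pointing down, gripper open.
Joint ranges: [-2.96, 2.96], [-0.34, 2.1], [-1.41, 1.46], [0.24, 2.44], [-1.37, 4.51], [0.17, 1.92], [-2.96, 2.96]. Speed limits (rad/s): [2.39, 2.39, 3.14, 3.14, 3.14, 3.14, 3.14].

## Interface

Orientations are given as a rotation vector (axis times angle).
In Python, from bench import status, eyes, r gives the robot as it stands.
- The arm moves only by the shell command python3 -m crank 'ROWS' [OPENING] [FORCE]. ROWS is JSON, a list of rows, each a list of 6 numbers: the shift along the tool's x, y, z normalised to -1 to 1, where 1 is 0.02 m, then the turn, a rotation vector about the tool's x, y, z normalised to -1 to 1, where 1 is 45 degrees. A call has 1 to 12 rows; each row shifts and turns the commanded pose from where the row before left it, along the tool's axes as they then stand; what a row does not reach is not made up. A row lasts 1/10 s, in which the tool goes at most 50 mm and 8.59 degrees, less where a joint would pass 70% of its speed; a pose out of reach is approached as far as the arm can. A call with a number of a shift or a turn outside -1 to 1 is refused whole. A call with a gripper value outside its range is refused whole. OPENING is the opening, from 0 (shut) to 1 (fully open), set as the call begins (- or left out, the last holds). The fingers move at their own pace and stop on an object; FORCE is the grip in N (left out, the last holds). Time passes only in rows, so rows that do not move let the fingers close. It gives the time, the measured TCP pose, the force, the opening and the grip force at its end, in the units of the state.
- status.get_obs(): the state, without advancing time (a new reading comes with each control period).
- eyes.grab_frame(name): name is "scene" or "top"; returns a dict with "image" (420x560x3 uint8, red, green, blue), "depth" (420x560 float32, m along the optical axis (not along the pixel's ray), 0 where there is no reading), "fovy" (degrees; the focal length in pixels is half the picture's height over the tangent of half this angle, whatever the lens; pixels are square), "cx", "cy" (the principal point, pixels), "world_to_cam" (4x4, takes a point from world to camera coordinates). Camera axes: x right, y up, looking along -z (the intrinsics and any distortion apply to the point x, -y, -z); pixel columns grow to the right and rows downward; lengths in m; the calibration is good to about 2 mm. A picture is of the moment at which its call begins.
- r.hand_in(): hands the job in; it is judged then, once.
The state is a dict: "clock": time; "joints": joint angles; "qvel": joint speeds; "tau": joint torques, N m; "tcp_pos": TCP position; "orientation": TCP orientation; "contact_force": force on the tool from outside, world axes, zero at the start; "moment": the same for the moment, N m; "grip_width": finger opening in m; "gripper_force": force on a finger pad.
Only numpy, scipy, OpenCV 4.12 (cv2) and the standard library are available. Lean on these libraries where they do the work, as an engineer would, in place of code of your own. Each camera call takes 0.05 s, during which the arm holds its last target. There are 200 camera calls.

## Task

Close up the small grey control box on the bench: first push its open front door fully shut so that it snaps onto its catch and stays shut by itself, then pick up the aluminium cover plate by its handle and hold it level just above the box's open top, about 15 mm clear of it and not touching, with its four holes lined up over the four threaded holes so that somebody can drop the screws in. Finish while still holding the plate steady in the air there (do not set it down or let go), and leave the other things on the bench where they are.

Things in the scene. Friction and masses are not known exactly. Their poses are not given: they have to be found in the camera images.
- case_top (a point): Centre of the top face of the grey steel control box, fixed to the bench: 130 mm deep (x), 190 wide (y), 150 high, so this point is 150 mm above the bench. The box's axes: x from the door side to the back, y to the door's hinge side, z up. The top is a flat rim around a 46 x 90 mm opening, with four threaded holes. Position and yaw vary.
- thread0 (a point): Mouth of a threaded screw hole (6 mm wide) in the top face of the box, at (+37, +62) mm (x, y) from case_top in the box's axes.
- thread1 (a point): Mouth of a threaded screw hole (6 mm wide) in the top face of the box, at (+37, -62) mm (x, y) from case_top in the box's axes.
- thread2 (a point): Mouth of a threaded screw hole (6 mm wide) in the top face of the box, at (-37, -62) mm (x, y) from case_top in the box's axes.
- thread3 (a point): Mouth of a threaded screw hole (6 mm wide) in the top face of the box, at (-37, +62) mm (x, y) from case_top in the box's axes.
- door (a joint): Opening angle of the box's front door, rad: 0 = fully shut, growing as the free edge swings out towards the robot (starts 0.45 to 1.1). Light hinge (0.03 N m friction): stays where left. Below about 0.1 rad a spring roller catch resists: about 5 N near the free edge pushes through it; past about 0.03 rad it pulls the door home and holds it at 0, where there is a rigid stop.
- door_hinge (a point): On the door's upright hinge axis, in the middle of its 12 mm thickness, 144 mm above the bench; at (-71, +91) mm (x, y) from case_top in the box's axes. Grey panel 190 mm wide, from 6 to 144 mm above the bench; shut, it runs along the box's -y, flat on its front (-x) face. This point's axes turn with the door: x square to the panel (into the box when shut), -y from hinge to free edge.
- door_push (a point): A good place to push: on the door's outer face, 150 mm from the hinge axis, 120 mm above the bench (24 mm below the door's upper edge). Its x axis is the direction to push, square to the panel. A lock button 26 mm across stands 7 mm out of the outer face, centred 160 mm from the hinge axis, 60 mm above the bench.
- plate: Aluminium cover plate, 100 (its x) x 150 (its y) x 4 mm, about 0.28 kg, flat on the bench left or right in front of the box; origin at the centre of its underside, z up. A dark steel U handle along its y over its centre: bar 12 mm wide (x), 96 long (y), 12 tall, 30 to 42 mm above the underside; posts 10 mm thick at y = -43 and +43 mm. It fits either way round (half turn).
- hole0 (a point): Centre, at the underside, of a 12 mm through hole of the cover plate, at (+37, +62) mm (x, y) in the plate's axes.
- hole1 (a point): Centre, at the underside, of a 12 mm through hole of the cover plate, at (+37, -62) mm (x, y) in the plate's axes.
- hole2 (a point): Centre, at the underside, of a 12 mm through hole of the cover plate, at (-37, -62) mm (x, y) in the plate's axes.
- hole3 (a point): Centre, at the underside, of a 12 mm through hole of the cover plate, at (-37, +62) mm (x, y) in the plate's axes.
- carton: Bystander: closed cardboard carton 90 x 70 x 50 mm, origin at the centre of its underside; on the side of the box where the plate is not.
- motor: Bystander: small green electric motor lying on its foot, about 180 mm long (x, with the shaft), 100 mm wide, 115 mm high, origin under its middle; at the far right of the bench.
- spool: Bystander: spool of copper wire standing upright, 90 mm across, 55 mm high, origin at the centre of its underside; at the far left of the bench.
- case: The control box itself, as under case_top (the door belongs to it); origin at the centre of its underside, same axes.
Not all that is in view belongs to the job. Of the things like the plate, leave any that is turquoise; of the rest the smaller one is meant.

How it is judged:
By the outcome, as a careful person would: the job done as asked, in the order asked, and still so for the second after the job is handed in, while the arm keeps its last pose, push and grip.
It also fails if it takes over 64 s, if anything falls off the work surface, if the arm or the gripper's body presses on something with over 40 N, if the wrist force passes 120 N, or if a joint passes its speed limit or range.

## Working session

There is one attempt and no reset: what is moved stays moved. The work goes in short steps, Python scripts to look and compute and a shell command to move; the robot and the scene stay as the last step left them, time stands still between calls to the robot, and variables do not carry over. Pictures are saved under pics/ and viewed, at most 10 in all, crops included, and the job is handed in when it is done.

```bash
ls; mkdir -p pics; python3 - <<'E'
from bench import status, eyes, r
import cv2, numpy as np
o=status.get_obs(); print({k:np.round(v,3) for k,v in o.items()}, r.grip_point_offset)
for n in("scene","top"):
    f=eyes.grab_frame(n); np.savez(f"pics/{n}0.npz",**f)
    cv2.imwrite(f"pics/{n}0.png",f["image"][...,::-1]); print(n,f["fovy"],f["cx"],f["cy"],f["world_to_cam"].round(3),[k for k in f])
E
```

```text
pics
{'clock': np.float64(0.0), 'joints': array([-1.401,  0.478,  0.022,  1.556, -0.011,  1.109, -0.083]), 'qvel': array([ 0.001, -0.   , -0.001, -0.001, -0.002,  0.002, -0.001]), 'tau': array([ 0.0000e+00, -5.9646e+01,  1.6070e+00, -2.8120e+01,  1.2000e-02,
        9.0000e-03,  0.0000e+00]), 'tcp_pos': array([0.185, 0.648, 0.201]), 'orientation': array([-4.350e-01, -3.111e+00,  3.000e-03]), 'contact_force': array([-0.489,  0.447, -0.27 ]), 'moment': array([-0.035,  0.016,  0.001]), 'gripper_force': np.float64(0.0), 'grip_width': np.float64(0.085)} 0.0187
scene 56.12614533164861 279.3964098661681 209.29606569734221 [[ 0.688  0.726  0.012 -0.321]
 [-0.469  0.431  0.771  0.127]
 [ 0.555 -0.536  0.637 -1.31 ]
 [ 0.     0.     0.     1.   ]] ['image', 'depth', 'fovy', 'cx', 'cy', 'world_to_cam']
top 44.608330719742284 270.10632809304064 223.99485865355086 [[-1.300e-02 -1.000e+00  1.100e-02 -1.000e-03]
 [ 9.940e-01 -1.200e-02  1.050e-01 -4.940e-01]
 [-1.050e-01  1.300e-02  9.940e-01 -1.305e+00]
 [ 0.000e+00  0.000e+00  0.000e+00  1.000e+00]] ['image', 'depth', 'fovy', 'cx', 'cy', 'world_to_cam']
```

View pics/scene0.png

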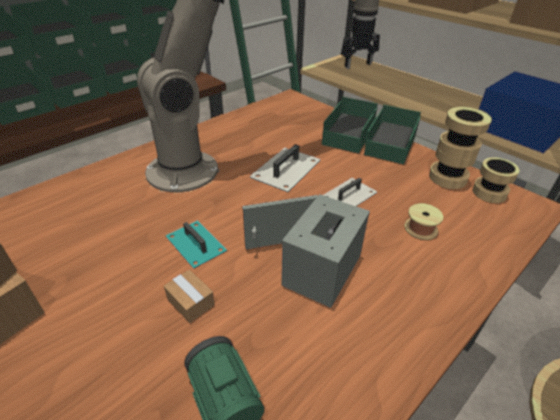

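View pics/top0.png

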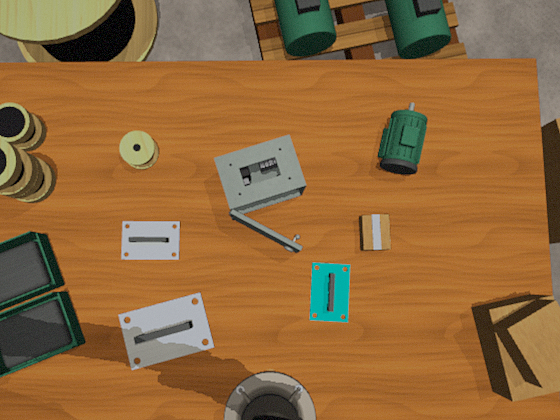

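Three candidates in the top view: a white plate at (150,240), a larger white plate at (165,331) and a turquoise one at (330,292). Turquoise is excluded. Of the two white plates the smaller, at (150,240), is the one meant. The carton at (375,232) is on the other side of the box, which fits. I'll confirm it in a crop.

```bash
python3 - <<'E'
import cv2
im=cv2.imread("pics/top0.png")[130:260,110:320]
cv2.imwrite("pics/crop0.png",cv2.resize(im,None,fx=3.8,fy=3.8,interpolation=cv2.INTER_CUBIC))
E
```

```text
(no output)
```

View pics/crop0.png

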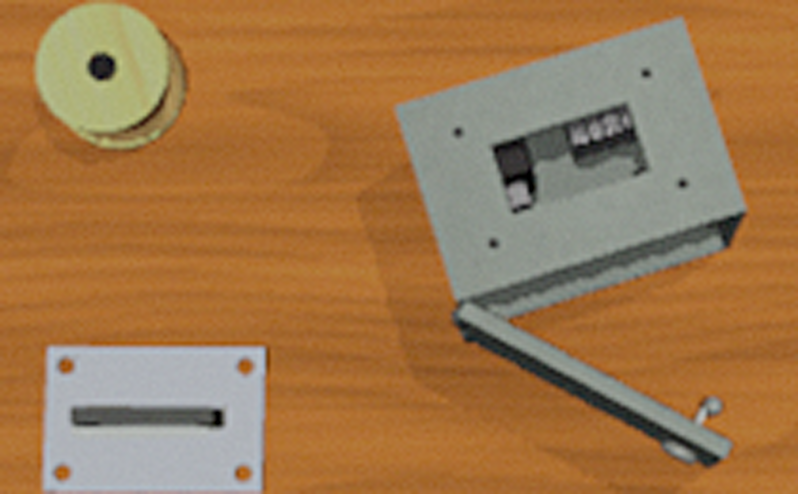

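The crop confirms it: a plain white/aluminium plate with a dark handle and holes at crop (65,367), (245,367), (243,473) and (62,473). The box threads are at (458,132), (645,73), (683,183) and (494,243). The door's top edge runs from (462,308) to (725,450).

```bash
cat > h.py <<'E'
import numpy as np, cv2
def ray(f,uv,z):
    uv=np.atleast_2d(uv).astype(float); F=210/np.tan(np.radians(float(f["fovy"]))/2)
    M=np.array(f["world_to_cam"]); R=M[:3,:3]; t=M[:3,3]; c=-R.T@t
    d=np.c_[(uv[:,0]-f["cx"])/F,-(uv[:,1]-f["cy"])/F,-np.ones(len(uv))]@R
    return c+d*((z-c[2])/d[:,2])[:,None]
def proj(f,P):
    F=210/np.tan(np.radians(float(f["fovy"]))/2); M=np.array(f["world_to_cam"]); p=np.atleast_2d(P)@M[:3,:3].T+M[:3,3]
    return np.c_[f["cx"]+F*p[:,0]/-p[:,2], f["cy"]-F*p[:,1]/-p[:,2]]
HO=np.array([[.037,.062],[.037,-.062],[-.037,-.062],[-.037,.062]])
def fit(P,L=HO):
    P=np.array(P)[:,:2]; a=L-L.mean(0); b=P-P.mean(0)
    th=np.arctan2((a[:,0]*b[:,1]-a[:,1]*b[:,0]).sum(),(a*b).sum())
    R=np.array([[np.cos(th),-np.sin(th)],[np.sin(th),np.cos(th)]]); c=P.mean(0)-R@L.mean(0)
    return c,th,np.abs(P-(L@R.T+c)).max(), np.sqrt((b**2).sum()/(a**2).sum())
def Rz(t): return np.array([[np.cos(t),-np.sin(t)],[np.sin(t),np.cos(t)]])
E
python3 - <<'E'
from h import *
f=np.load("pics/top0.npz")
cv=lambda q:(np.array(q)+.5)/3.8-.5+[110,130]
c,th,e,s=fit(ray(f,cv([(458,132),(645,73),(683,183),(494,243)]),.15)); print("case",c,np.degrees(th),e,s)
p,tp,e,s=fit(ray(f,cv([(65,367),(245,367),(243,473),(62,473)]),.004)); print("plate",p,np.degrees(tp),e,s)
h=c+Rz(th)@[-.071,.091]; d=ray(f,cv([(462,308),(725,450)]),.144)[:,:2]; print("hinge",h,d)
v=d[1]-d[0]; dd=np.arctan2(v[1],v[0])-(th-np.pi/2); print("door angle",dd,np.linalg.norm(v))
for n,z,q in(("free",.12,(0,-.150)),):
    R=Rz(th+dd); pt=h+R@[-.006,-.15]; print("push",pt,"dir",R[:,0],"free tip",h+R@[0,-.19])
print("shut push",h+Rz(th)@[-.006,-.15],Rz(th)[:,0])
# depth check
D=f["depth"]; M=f["world_to_cam"]
for P in([*p,.004],[*(c+Rz(th)@[.05,0]),.15]):
    u=proj(f,P)[0]; z=-(M[:3,:3]@P+M[:3,3])[2]; print(u,z,D[int(u[1])-3:int(u[1])+4,int(u[0])+14])
E
```

```text
case [0.60783596 0.0176104 ] 17.30862404353575 0.0004158869601316971 0.999469028069374
plate [0.45739232 0.3085116 ] -0.7146509554512455 0.0002887368975996174 1.0011800810389204
hinge [0.51297693 0.08336574] [[ 0.51429885  0.08625844]
 [ 0.4234802  -0.07638022]]
door angle -0.811367663442842 0.18627764735169924
push [ 0.43460666 -0.04467371] dir [ 0.87309812 -0.48754454] free tip [ 0.42034347 -0.08252291]
shut push [ 0.55187642 -0.06162678] [0.95471603 0.29751858]
[150.10570612 240.11793686] 1.3454388511543798 [1.303879  1.3101946 1.3052082 1.3079431 1.3136919 1.3460804 1.3379167]
[253.22783263 151.52389485] 1.2245602235601498 [1.2248452 1.2267902 1.228389  1.2242901 1.2249683 1.2237079 1.2196392]
```

```bash
cat >> h.py <<'E'
from scipy.spatial.transform import Rotation as Rn
def plan(x,y,z,yaw,base=None):
    """tool-frame delta to target pose (tool down, tool x at yaw deg); base=(pos,rotvec) else measured"""
    from bench import status
    o=status.get_obs(); p,w=(o["tcp_pos"],o["orientation"]) if base is None else base
    R=Rn.from_rotvec(w); t=np.radians(yaw)
    G=Rn.from_matrix(np.array([[np.cos(t),np.sin(t),0],[np.sin(t),-np.cos(t),0],[0,0,-1]]))
    s=R.inv().apply(np.array([x,y,z])-p); q=(R.inv()*G).as_rotvec(degrees=True)
    n=max(np.linalg.norm(s)/.02, np.linalg.norm(q)/8)
    print("shift units",(s/.02).round(2),"turn units",(q/45).round(3),"rows>=",round(n,1)); return (np.array([x,y,z]),G.as_rotvec())
E
python3 - <<'E'
from h import *
b=plan(.43,.33,.2,190); b=plan(.438,.022,.2,190,b); plan(.438,.022,.105,190,b)
E
```

```text
shift units [-16.15 -11.96   0.08] turn units [-0.002 -0.    -0.576] rows>= 20.1
shift units [  2.28 -15.24   0.  ] turn units [ 0. -0. -0.] rows>= 15.4
shift units [-0.   -0.    4.75] turn units [ 0. -0. -0.] rows>= 4.8
```

```bash
python3 -m crank '[[-0.8,-0.6,0,0,0,0],[-0.8,-0.6,0,0,0,0],[-0.8,-0.6,0,0,0,0],[-0.8,-0.6,0,0,0,0],[-0.8,-0.6,0,0,0,0],[-0.8,-0.6,0,0,0,0],[-0.8,-0.6,0,0,0,0],[-0.8,-0.6,0,0,0,0],[-0.8,-0.6,0,0,0,0],[-0.8,-0.6,0,0,0,0],[-0.8,-0.6,0,0,0,0],[-0.8,-0.6,0,0,0,0]]' 0 30
python3 -m crank '[[-0.8,-0.6,0,0,0,0],[-0.8,-0.6,0,0,0,0],[-0.8,-0.6,0,0,0,0],[-0.8,-0.6,0,0,0,0],[-0.8,-0.6,0,0,0,0],[-0.8,-0.6,0,0,0,0],[-0.8,-0.6,0,0,0,0],[-0.8,-0.6,0,0,0,0],[0,0,0,0,0,-0.15],[0,0,0,0,0,-0.15],[0,0,0,0,0,-0.15],[0,0,0,0,0,-0.126]]'
python3 - <<'E'
from h import *
b=plan(.438,.022,.2,190)
E
```

```text
clock: 1.3
tcp_pos: [0.3312, 0.4566, 0.2022]
orientation: [0.435, 3.111, 0.0]
contact_force: [0.7, 1.1, -0.4]
grip_width: 0.0002
gripper_force: 0.0
clock: 2.5
tcp_pos: [0.4273, 0.3297, 0.2022]
orientation: [-0.281, 3.129, 0.0]
contact_force: [0.9, -0.1, -0.0]
grip_width: 0.0002
gripper_force: 0.0
shift units [  2.21 -15.23   0.11] turn units [0.    0.    0.005] rows>= 15.4
```

```bash
python3 -m crank '[[0.14,-0.95,0,0,0,0],[0.14,-0.95,0,0,0,0],[0.14,-0.95,0,0,0,0],[0.14,-0.95,0,0,0,0],[0.14,-0.95,0,0,0,0],[0.14,-0.95,0,0,0,0],[0.14,-0.95,0,0,0,0],[0.14,-0.95,0,0,0,0]]' && python3 -m crank '[[0.14,-0.95,0,0,0,0],[0.14,-0.95,0,0,0,0],[0.14,-0.95,0,0,0,0],[0.14,-0.95,0,0,0,0],[0.14,-0.95,0,0,0,0],[0.14,-0.95,0,0,0,0],[0.14,-0.95,0,0,0,0],[0.14,-0.95,0,0,0,0],[0,0,0.8,0,0,0],[0,0,0.8,0,0,0],[0,0,0.8,0,0,0],[0,0,0,0,0,0]]'
python3 - <<'E'
from bench import eyes
from h import *
f=eyes.grab_frame("scene"); cv2.imwrite("pics/s1.png",cv2.resize(f["image"][120:330,200:480,::-1],None,fx=2.8,fy=2.8))
c=np.array([.6078,.0176]);th=np.radians(17.31);h=c+Rz(th)@[-.071,.091]
b=plan(.438,.022,.105,190)
for ang,al in((-.6,.105),(-.4,.125),(-.2,.14),(-.05,.15),(0,.15)):
    q=h+Rz(th+ang)@[-.006-.013,-al]; print(ang,q); b=plan(*q,.105,190,b)
E
```

```text
clock: 3.3
tcp_pos: [0.4311, 0.1743, 0.2022]
orientation: [-0.27, 3.13, 0.0]
contact_force: [0.4, 0.4, -0.9]
grip_width: -0.0
gripper_force: 0.0
clock: 4.5
tcp_pos: [0.4334, 0.0217, 0.1526]
orientation: [0.269, -3.126, 0.001]
contact_force: [-0.2, -1.0, 0.1]
grip_width: 0.0003
gripper_force: 0.0
shift units [-0.18 -0.03  2.43] turn units [-0.    -0.003 -0.003] rows>= 2.4
-0.6 [ 0.46395891 -0.01144627]
shift units [-0.99 -1.87 -0.  ] turn units [ 0. -0. -0.] rows>= 2.1
-0.4 [ 0.48181443 -0.03919177]
shift units [-0.64 -1.52 -0.  ] turn units [ 0. -0. -0.] rows>= 1.6
-0.2 [ 0.50830985 -0.05785447]
shift units [-1.14 -1.15 -0.  ] turn units [ 0. -0. -0.] rows>= 1.6
-0.05 [ 0.53195816 -0.06664456]
shift units [-1.09 -0.64 -0.  ] turn units [ 0. -0. -0.] rows>= 1.3
0 [ 0.53943115 -0.06550656]
shift units [-0.38 -0.01 -0.  ] turn units [ 0. -0. -0.] rows>= 0.4
```

View pics/s1.png

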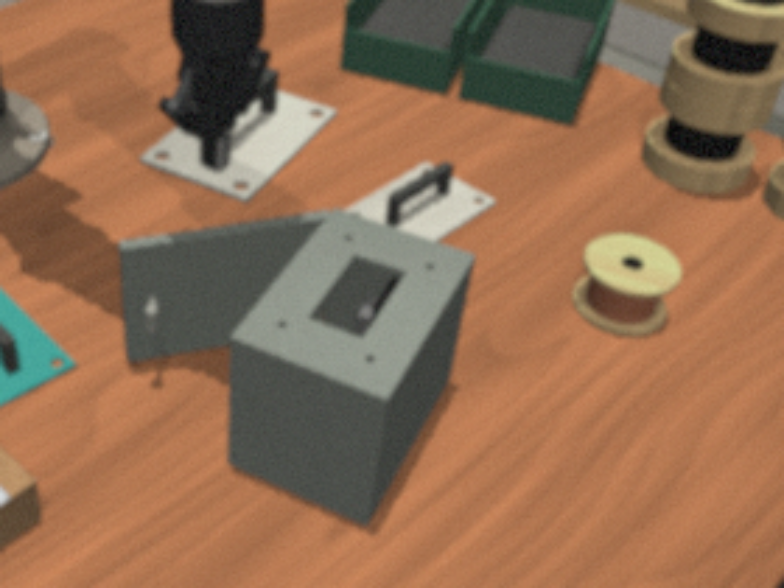

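The closed fingers, around (210,140) in this crop, are clear on the robot side of the door panel, whose top edge runs (125,243)–(330,212). Next I descend and push.

```bash
python3 -m crank '[[0,0,0.8,0,0,0],[0,0,0.8,0,0,0],[0,0,0.8,0,0,0],[-0.4,-0.6,0,0,0,0],[-0.4,-0.6,0,0,0,0],[-0.4,-0.6,0,0,0,0],[-0.3,-0.7,0,0,0,0],[-0.35,-0.8,0,0,0,0],[0,0,0,0,0,0]]' && python3 -m crank '[[-0.4,-0.4,0,0,0,0],[-0.4,-0.4,0,0,0,0],[-0.4,-0.4,0,0,0,0],[-0.4,-0.25,0,0,0,0],[-0.4,-0.2,0,0,0,0],[0,0,0,0,0,0]]'
python3 - <<'E'
from h import *
plan(.5320,-.0666,.105,190);plan(.5394,-.0655,.105,190)
E
```

```text
clock: 5.45
tcp_pos: [0.485, -0.0375, 0.1073]
orientation: [-0.268, 3.128, -0.001]
contact_force: [-0.2, -0.6, 0.1]
grip_width: 0.0004
gripper_force: 0.0
clock: 6.05
tcp_pos: [0.5264, -0.0607, 0.1052]
orientation: [0.273, -3.123, -0.002]
contact_force: [-7.1, 0.7, 4.9]
grip_width: -0.0002
gripper_force: 3.5
shift units [-0.22 -0.34  0.01] turn units [ 0.002 -0.008 -0.   ] rows>= 0.4
shift units [-0.6  -0.35  0.01] turn units [ 0.002 -0.008 -0.   ] rows>= 0.7
```

```bash
python3 -m crank '[[-0.2,0,0,0,0,0],[-0.2,0,0,0,0,0],[-0.2,0,0,0,0,0],[0,0,0,0,0,0]]' && python3 -m crank '[[-0.15,0,0,0,0,0],[-0.1,0,0,0,0,0],[0,0,0,0,0,0]]'
python3 - <<'E'
from h import *
plan(.5394,-.0655,.105,190)
E
```

```text
clock: 6.45
tcp_pos: [0.538, -0.0587, 0.105]
orientation: [0.274, -3.123, -0.001]
contact_force: [-7.1, 0.4, 1.5]
grip_width: -0.0003
gripper_force: 3.4
clock: 6.75
tcp_pos: [0.5381, -0.0586, 0.1045]
orientation: [0.271, -3.114, -0.003]
contact_force: [-19.6, 0.1, 13.2]
grip_width: 0.0
gripper_force: 9.8
shift units [-0.01 -0.35 -0.03] turn units [ 0.004 -0.019 -0.001] rows>= 0.4
```

The TCP stopped advancing while the force climbed to 20 N, so the door is on its rigid stop. I'll back off, lift and look.

```bash
python3 -m crank '[[0.4,0,0,0,0,0],[0.8,0,0,0,0,0],[0.8,0,0,0,0,0],[0,0,-0.9,0,0,0],[0,0,-0.9,0,0,0],[0,0,-0.9,0,0,0],[0,0,-0.9,0,0,0],[0,0,-0.9,0,0,0],[0,0.9,-0.5,0,0,0],[0,0.9,-0.3,0,0,0],[0,0.9,0,0,0,0],[0,0.9,0,0,0,0]]' && python3 -m crank '[[0,0.9,0,0,0,0.15],[0,0.9,0,0,0,0],[0,0.9,0,0,0,0],[0,0.9,0,0,0,0],[0,0.9,0,0,0,0],[0,0.9,0,0,0,0]]' 1
python3 - <<'E'
from bench import eyes
from h import *
f=eyes.grab_frame("top"); np.savez("pics/t2.npz",**f); cv2.imwrite("pics/t2.png",cv2.resize(f["image"][120:270,110:320,::-1],None,fx=3.8,fy=3.8,interpolation=cv2.INTER_CUBIC))
p=np.array([.4574,.3085]); plan(*p,.2,90)
E
```

```text
clock: 7.95
tcp_pos: [0.4944, 0.007, 0.2126]
orientation: [-0.274, 3.128, 0.0]
contact_force: [-0.3, 1.0, 0.1]
grip_width: 0.0
gripper_force: 0.0
clock: 8.55
tcp_pos: [0.4859, 0.1148, 0.2123]
orientation: [-0.089, 3.139, 0.001]
contact_force: [0.4, 0.5, 0.2]
grip_width: 0.0848
gripper_force: 0.0
shift units [0.83 9.57 0.63] turn units [ 3.000e-03 -1.000e-03  2.077e+00] rows>= 11.7
```

View pics/t2.png

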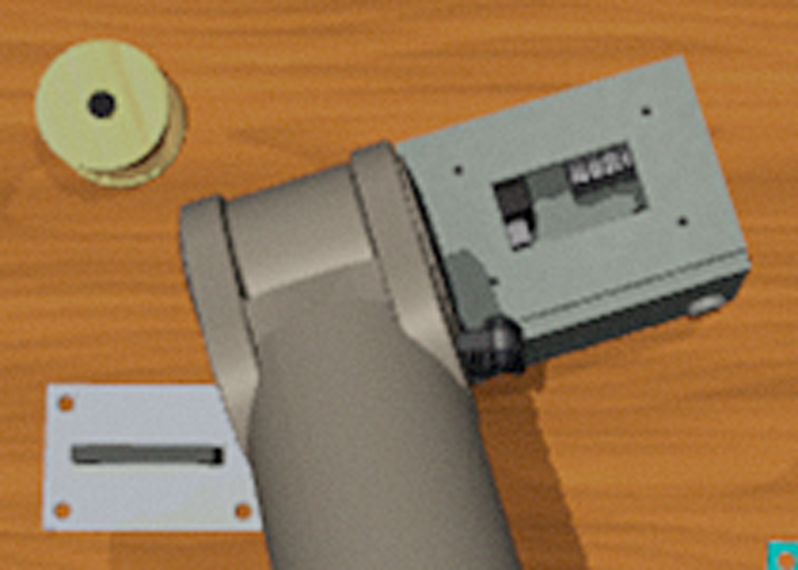

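The door is shut: its seam (523,318)–(745,252) runs parallel to the box edge, and it stayed put after release. Next, the plate.

```bash
python3 - <<'E'
from bench import status
from h import *
print(status.get_obs()["joints"].round(3))
plan(.4574,.3085,.19,89.3);plan(.4574,.3085,.19,269.3)
E
python3 -m crank '[[0.08,0.95,0,0,0,0],[0.08,0.95,0,0,0,0],[0.08,0.95,0,0,0,0],[0.08,0.95,0,0,0,0],[0.08,0.95,0,0,0,0],[0.08,0.95,0,0,0,0],[0.08,0.95,0,0,0,0],[0.08,0.95,0,0,0,0],[0.08,0.95,0,0,0,0],[0.08,0.95,0,0,0,0],[0,0,0,0,0,0]]'
python3 - <<'E'
from bench import status
from h import *
print(status.get_obs()["joints"].round(3))
E
```

```text
[-0.574  0.174  0.239  1.968 -0.05   1.003  1.321]
shift units [0.84 9.57 1.13] turn units [ 3.000e-03 -1.000e-03  2.093e+00] rows>= 11.8
shift units [0.84 9.57 1.13] turn units [ 1.000e-03  3.000e-03 -1.907e+00] rows>= 10.7
clock: 9.7
tcp_pos: [0.4582, 0.3055, 0.212]
orientation: [-0.095, 3.14, 0.002]
contact_force: [1.0, 0.2, 0.1]
grip_width: 0.0853
gripper_force: 0.0
[-0.809  0.262  0.131  1.852 -0.041  1.029  0.969]
```

```bash
python3 -m crank '[[0,0,0,0,0,0.174],[0,0,0,0,0,0.174],[0,0,0,0,0,0.174],[0,0,0,0,0,0.174],[0,0,0,0,0,0.174],[0,0,0,0,0,0.174],[0,0,0,0,0,0.174],[0,0,0,0,0,0.174],[0,0,0,0,0,0.174],[0,0,0,0,0,0.174],[0,0,0,0,0,0.174],[0,0,0,0,0,0.174]]' && python3 -m crank '[[0,0,0,0,0,0],[0,0,0,0,0,0]]'
python3 - <<'E'
from h import *
plan(.4574,.3085,.08,89.3)
E
```

```text
clock: 10.9
tcp_pos: [0.4594, 0.3014, 0.2122]
orientation: [2.242, 2.2, 0.0]
contact_force: [-0.3, 0.5, -0.7]
grip_width: 0.0854
gripper_force: 0.0
clock: 11.1
tcp_pos: [0.459, 0.3019, 0.2121]
orientation: [2.232, 2.211, 0.0]
contact_force: [-0.7, -0.5, 0.5]
grip_width: 0.0855
gripper_force: 0.0
shift units [ 0.33 -0.08  6.61] turn units [0.    0.    0.004] rows>= 6.6
```

```bash
python3 -m crank '[[0.17,-0.04,0.9,0,0,0],[0.16,-0.04,0.9,0,0,0],[0,0,0.9,0,0,0],[0,0,0.9,0,0,0],[0,0,0.9,0,0,0],[0,0,0.9,0,0,0],[0,0,0.9,0,0,0],[0,0,0,0,0,0],[0,0,0,0,0,0]]'
python3 - <<'E'
from bench import eyes
from h import *
f=eyes.grab_frame("scene"); cv2.imwrite("pics/s3.png",cv2.resize(f["image"][130:270,240:430,::-1],None,fx=4,fy=4,interpolation=cv2.INTER_CUBIC))
plan(.4574,.3085,.019,89.3)
E
```

```text
clock: 12.0
tcp_pos: [0.4573, 0.3089, 0.0863]
orientation: [2.234, 2.209, -0.0]
contact_force: [-0.2, -0.0, 0.3]
grip_width: 0.0852
gripper_force: 0.0
shift units [-0.04 -0.02  3.39] turn units [ 0.001 -0.001  0.001] rows>= 3.4
```

View pics/s3.png

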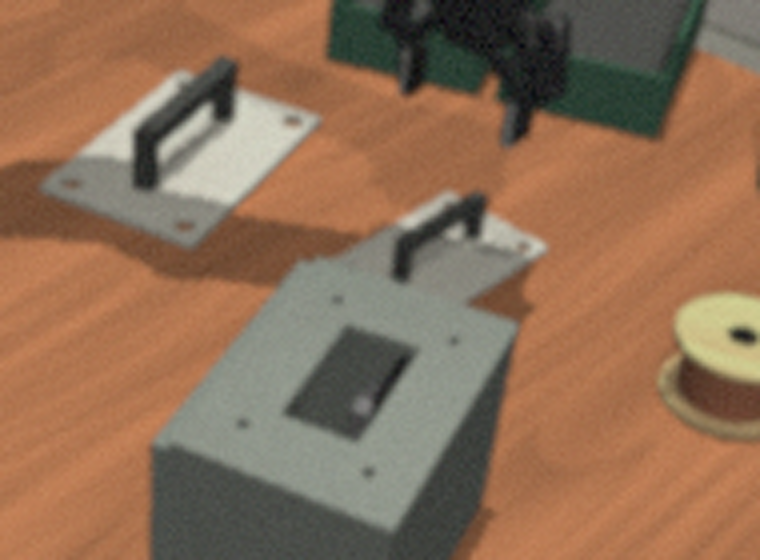

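Fingertips are at (410,85) and (515,135) and the handle bar runs (400,240)–(478,203). The gap looks larger than I expected, so I'll check it by projection.

```bash
python3 - <<'E'
from h import *
f=np.load("pics/scene0.npz")
P=np.array([.4574,.3085])
for n,X in dict(bar0=[.4574,.2605,.042],bar1=[.4574,.3565,.042],tipL=[.4573-.0425,.3085,.099],tipR=[.4573+.0425,.3085,.099],hole=[.494,.37,.004],th0=[*( np.array([.6078,.0176])+Rz(np.radians(17.31))@[.037,.062]),.15]).items():
    print(n,(proj(f,X)[0]-[240,130])*4)
E
```

```text
bar0 [403.95110051 239.85893887]
bar1 [483.56376055 189.6767938 ]
tipL [409.55760838 127.91872509]
tipR [501.17112193 175.37890361]
hole [524.77234432 242.81974667]
th0 [456.73521649 338.26289371]
```

```bash
python3 - <<'E'
from bench import eyes,status
from h import *
print(status.get_obs()["tcp_pos"])
for n in("scene","top"):
    f=eyes.grab_frame(n); D=f["depth"]; M=f["world_to_cam"]; F=210/np.tan(np.radians(f["fovy"])/2)
    v,u=np.mgrid[:420,:560]; C=np.stack([(u-f["cx"])/F*D,-(v-f["cy"])/F*D,-D],-1)
    W=(C-M[:3,3])@M[:3,:3]
    m=(D>0)&(abs(W[...,0]-.457)<.08)&(abs(W[...,1]-.3085)<.03)&(W[...,2]>.06)
    Q=np.c_[W[m],u[m],v[m]]; Q=Q[Q[:,2].argsort()]; print(n,len(Q)); print(Q[::max(1,len(Q)//25)].round(3))
E
```

```text
[0.45771818 0.30925502 0.08685849]
scene 2450
[[5.05e-01 3.16e-01 1.29e-01 3.70e+02 1.65e+02]
 [5.06e-01 2.95e-01 1.54e-01 3.67e+02 1.60e+02]
 [5.29e-01 3.21e-01 1.77e-01 3.81e+02 1.53e+02]
 [3.97e-01 3.09e-01 1.85e-01 3.41e+02 1.34e+02]
 [5.22e-01 2.94e-01 1.94e-01 3.74e+02 1.50e+02]
 [3.95e-01 3.13e-01 2.00e-01 3.42e+02 1.29e+02]
 [4.54e-01 2.96e-01 2.07e-01 3.55e+02 1.36e+02]
 [4.45e-01 2.89e-01 2.16e-01 3.51e+02 1.33e+02]
 [5.25e-01 3.04e-01 2.22e-01 3.79e+02 1.40e+02]
 [4.02e-01 2.95e-01 2.27e-01 3.41e+02 1.23e+02]
 [3.96e-01 3.10e-01 2.32e-01 3.43e+02 1.19e+02]
 [4.94e-01 3.08e-01 2.52e-01 3.72e+02 1.25e+02]
 [4.84e-01 2.85e-01 2.73e-01 3.65e+02 1.19e+02]
 [4.24e-01 2.91e-01 2.89e-01 3.49e+02 1.05e+02]
 [4.90e-01 2.89e-01 3.07e-01 3.70e+02 1.07e+02]
 [4.92e-01 2.94e-01 3.25e-01 3.73e+02 1.00e+02]
 [4.94e-01 3.07e-01 3.43e-01 3.78e+02 9.20e+01]
 [4.84e-01 2.80e-01 3.60e-01 3.69e+02 8.70e+01]
 [4.88e-01 2.86e-01 3.77e-01 3.73e+02 8.00e+01]
 [4.93e-01 2.89e-01 3.95e-01 3.77e+02 7.30e+01]
 [5.04e-01 2.82e-01 4.25e-01 3.81e+02 6.20e+01]
 [5.05e-01 2.80e-01 4.51e-01 3.83e+02 5.10e+01
[... 704 characters left out ...]
4.88e-01 7.40e+01 2.16e+02]
 [4.54e-01 3.21e-01 5.01e-01 7.60e+01 2.20e+02]
 [4.62e-01 3.05e-01 5.06e-01 8.50e+01 2.15e+02]
 [4.57e-01 3.07e-01 5.10e-01 8.30e+01 2.18e+02]
 [4.58e-01 2.85e-01 5.13e-01 9.60e+01 2.17e+02]
 [4.36e-01 3.19e-01 5.16e-01 7.40e+01 2.30e+02]
 [4.25e-01 3.32e-01 5.18e-01 6.50e+01 2.37e+02]
 [4.45e-01 3.05e-01 5.23e-01 8.10e+01 2.24e+02]
 [4.41e-01 2.92e-01 5.29e-01 8.80e+01 2.26e+02]
 [4.39e-01 2.85e-01 5.36e-01 9.10e+01 2.27e+02]
 [3.91e-01 3.10e-01 5.44e-01 7.20e+01 2.57e+02]
 [4.14e-01 2.96e-01 5.51e-01 8.00e+01 2.42e+02]
 [4.03e-01 2.97e-01 5.60e-01 7.70e+01 2.49e+02]
 [3.79e-01 2.97e-01 5.70e-01 7.40e+01 2.64e+02]
 [3.88e-01 2.79e-01 5.85e-01 8.30e+01 2.58e+02]]
```

```bash
python3 -m crank '[[0,0,0.8,0,0,0],[0,0,0.8,0,0,0],[0,0,0.8,0,0,0],[0,0,0.5,0,0,0],[0,0,0.5,0,0,0],[0,0,0,0,0,0],[0,0,0,0,0,0]]'
python3 - <<'E'
from bench import eyes,status
from h import *
o=status.get_obs();print(o["tcp_pos"],o["contact_force"])
f=eyes.grab_frame("scene"); cv2.imwrite("pics/s4.png",cv2.resize(f["image"][130:270,240:430,::-1],None,fx=4,fy=4,interpolation=cv2.INTER_CUBIC))
E
```

```text
clock: 12.85
tcp_pos: [0.4573, 0.3093, 0.0184]
orientation: [2.235, 2.208, 0.0]
contact_force: [0.3, 0.6, -0.1]
grip_width: 0.0851
gripper_force: 0.0
[0.45732069 0.30928345 0.01840803] [ 0.3319291   0.61531841 -0.09480363]
```

View pics/s4.png

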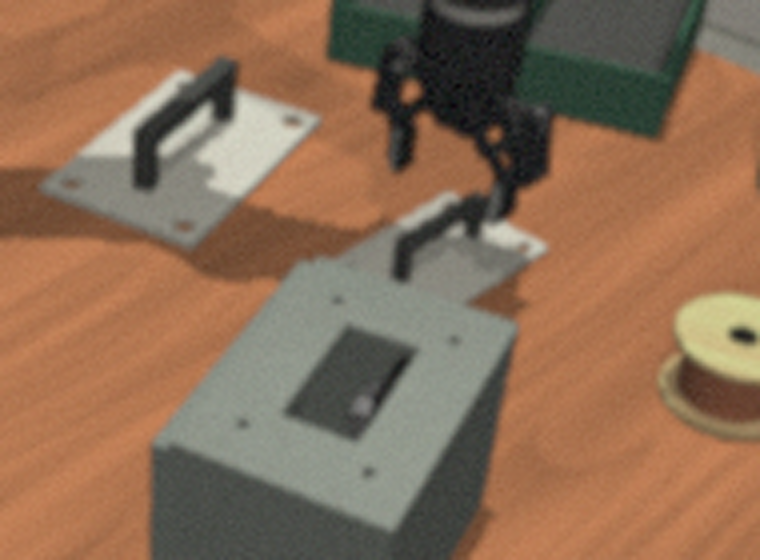

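```bash
python3 - <<'E'
from h import *
f=np.load("pics/scene0.npz")
print("closed s1 exp",(proj(f,[.4334,.0217,.1526])-[200,120])*2.8)
for z in(.018,.031,.045,.06): print(z,((proj(f,[[.4148,.3093,z],[.4998,.3093,z]])-[240,130])*4).round())
E
```

```text
closed s1 exp [[215.82234578 192.93498892]]
0.018 [[398. 215.]
 [486. 264.]]
0.031 [[400. 202.]
 [488. 250.]]
0.045 [[402. 187.]
 [491. 235.]]
0.06 [[404. 171.]
 [494. 219.]]
```

Seen tips at (402,165) and (495,215) suggest the fingertips are higher than the reported TCP. Closing gently is a harmless test: the opening will tell whether the bar (12 mm) is between the pads.

```bash
python3 -m crank '[[0,0,0,0,0,0],[0,0,0,0,0,0],[0,0,0,0,0,0],[0,0,0,0,0,0],[0,0,0,0,0,0],[0,0,0,0,0,0],[0,0,0,0,0,0],[0,0,0,0,0,0]]' 0 25
python3 - <<'E'
from bench import eyes,status
from h import *
f=eyes.grab_frame("scene"); cv2.imwrite("pics/s5.png",cv2.resize(f["image"][140:230,300:420,::-1],None,fx=6,fy=6,interpolation=cv2.INTER_CUBIC))
E
```

```text
clock: 13.7
tcp_pos: [0.457, 0.3092, 0.0181]
orientation: [-2.235, -2.208, 0.0]
contact_force: [0.5, -0.3, 0.1]
grip_width: -0.0001
gripper_force: 0.0
```

View pics/s5.png

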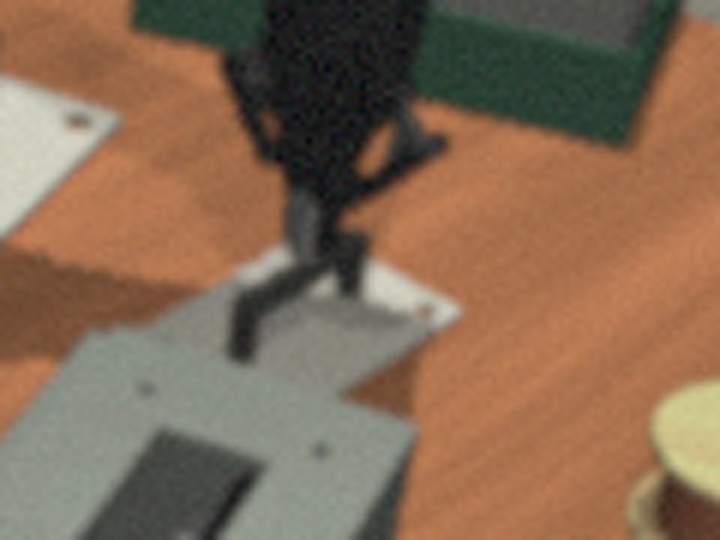

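The opening reached 0, so the fingers closed above the bar; the tip at about (308,258) is visibly over and behind it. I'll measure the true tip against the reported TCP.

```bash
python3 - <<'E'
from bench import eyes,status
from h import *
o=status.get_obs();t=o["tcp_pos"];print(t)
for n in("scene","top"):
    ds=[];
    for _ in range(4): f=eyes.grab_frame(n); ds.append(f["depth"])
    D=np.median(ds,0); M=f["world_to_cam"]; F=210/np.tan(np.radians(f["fovy"])/2)
    v,u=np.mgrid[:420,:560]; C=np.stack([(u-f["cx"])/F*D,-(v-f["cy"])/F*D,-D],-1); W=(C-M[:3,3])@M[:3,:3]
    if n=="scene":
        for vv in range(168,190,2): print(vv,[tuple(int(1000*a) for a in W[vv,uu]) for uu in range(346,362,3)])
        for z in (.02,.03,.04,.05,.06): print(z, proj(f,[t[0],t[1],z]).round(1))
    else:
        m=(D>0)&(abs(W[...,0]-t[0])<.1)&(abs(W[...,1]-t[1])<.08)
        for lo in (.06,.09,.12,.15,.18,.21):
            k=m&(W[...,2]>lo)&(W[...,2]<lo+.03); 
            if k.sum(): print(lo,k.sum(),W[k].min(0).round(3),W[k].max(0).round(3))
    cv2.imwrite(f"pics/{n}6.png",f["image"][...,::-1])
E
```

```text
[0.45704376 0.30919227 0.01806399]
168 [(435, 301, 90), (450, 295, 100), (460, 296, 105), (471, 294, 111), (467, 315, 100), (390, 454, 0)]
170 [(364, 406, 0), (451, 295, 94), (460, 296, 98), (470, 298, 102), (477, 302, 104), (491, 295, 114)]
172 [(371, 397, 0), (449, 299, 84), (463, 293, 94), (470, 298, 95), (483, 295, 103), (491, 296, 106)]
174 [(378, 388, 0), (451, 298, 78), (461, 298, 83), (471, 299, 88), (484, 295, 96), (412, 425, 0)]
176 [(386, 378, 0), (453, 297, 72), (462, 298, 76), (469, 303, 78), (412, 409, 0), (419, 416, 0)]
178 [(393, 370, 0), (454, 297, 65), (462, 301, 68), (469, 305, 70), (454, 345, 43), (425, 408, 0)]
180 [(400, 362, 0), (455, 296, 59), (463, 301, 61), (467, 310, 59), (459, 339, 41), (464, 348, 39)]
182 [(409, 350, 2), (457, 295, 54), (465, 299, 56), (461, 322, 43), (464, 334, 38), (464, 350, 31)]
184 [(418, 339, 4), (454, 301, 42), (460, 308, 41), (463, 320, 37), (459, 343, 24), (449, 376, 3)]
186 [(455, 285, 43), (461, 292, 42), (464, 304, 38), (443, 352, 3), (460, 343, 17), (456, 366, 3)]
188 [(461, 278, 42), (462, 292, 35), (444, 336, 4), (450, 344, 3), (461, 343, 10), (463, 357, 3)]
0.02 [[350.3 189.2]]
0.03 [[350.7 186.6]]
0.04 [[351.1 184. ]]
0.05 [[351.5 181.3]]
0.06 [[352.  178.5]]
0.06 8 [0.446 0.298 0.062] [0.463 0.303 0.074]
0.09 39 [0.413 0.296 0.097] [0.503 0.308 0.118]
0.12 183 [0.398 0.296 0.121] [0.52  0.322 0.15 ]
0.15 43 [0.409 0.277 0.15 ] [0.503 0.314 0.18 ]
0.18 85 [0.421 0.272 0.18 ] [0.489 0.304 0.21 ]
0.21 70 [0.422 0.27  0.21 ] [0.493 0.3   0.24 ]
```

True tip is at z≈0.051 while the reported value is 0.018: x and y agree, and z reads about 32 mm low. From here I'll trust vision for height: open, go down 31 mm more, guarded, and close.

```bash
python3 -m crank '[[0,0,0,0,0,0],[0,0,0,0,0,0],[0,0,0,0,0,0],[0,0,0,0,0,0],[0,0,0,0,0,0],[0,0,0,0,0,0]]' 1 && python3 -m crank '[[0,0.05,0.5,0,0,0],[0,0.05,0.5,0,0,0],[0,0.05,0.25,0,0,0],[0,0,0,0,0,0]]' && python3 -m crank '[[0,0,0.15,0,0,0],[0,0,0.15,0,0,0],[0,0,0,0,0,0]]' && python3 -m crank '[[0,0,0,0,0,0],[0,0,0,0,0,0],[0,0,0,0,0,0],[0,0,0,0,0,0],[0,0,0,0,0,0],[0,0,0,0,0,0],[0,0,0,0,0,0],[0,0,0,0,0,0]]' 0 60
```

```text
clock: 14.75
tcp_pos: [0.4571, 0.3092, 0.0181]
orientation: [-2.235, -2.208, -0.0]
contact_force: [0.5, 0.3, 0.1]
grip_width: 0.0846
gripper_force: 0.0
clock: 15.15
tcp_pos: [0.4595, 0.3084, -0.0082]
orientation: [-2.235, -2.207, 0.004]
contact_force: [-1.0, 0.0, -0.1]
grip_width: 0.0858
gripper_force: 0.0
clock: 15.45
tcp_pos: [0.4599, 0.3091, -0.0132]
orientation: [-2.235, -2.208, 0.001]
contact_force: [0.4, 1.0, -0.1]
grip_width: 0.0856
gripper_force: 0.0
clock: 16.25
tcp_pos: [0.4599, 0.3093, -0.0127]
orientation: [-2.235, -2.208, 0.0]
contact_force: [-2.4, -0.6, 5.0]
grip_width: 0.0107
gripper_force: 59.3
```

Gripped: the opening is ~11 mm at 59 N. Lifting.

```bash
python3 -m crank '[[0,0,-0.3,0,0,0],[0,0,-0.6,0,0,0],[0,0,-0.9,0,0,0],[0,0,-0.9,0,0,0],[0,0,-0.9,0,0,0],[0,0,-0.9,0,0,0],[0,0,-0.9,0,0,0],[0,0,-0.9,0,0,0],[0,0,-0.9,0,0,0],[0,0,-0.9,0,0,0],[0,0,-0.9,0,0,0],[0,0,-0.9,0,0,0]]' && python3 -m crank '[[0,0,-0.5,0,0,0],[0,0,-0.5,0,0,0],[0,0,0,0,0,0],[0,0,0,0,0,0]]'
python3 - <<'E'
from bench import eyes
from h import *
f=eyes.grab_frame("scene"); np.savez("pics/s7.npz",**f); cv2.imwrite("pics/s7.png",cv2.resize(f["image"][60:270,230:430,::-1],None,fx=2.8,fy=2.8,interpolation=cv2.INTER_CUBIC))
plan(.6078,.0176,.2,89.3+18)
E
```

```text
clock: 17.45
tcp_pos: [0.4599, 0.3087, 0.1864]
orientation: [2.236, 2.207, 0.0]
contact_force: [-0.6, -0.3, -4.1]
grip_width: 0.0111
gripper_force: 58.6
clock: 17.85
tcp_pos: [0.4598, 0.309, 0.2047]
orientation: [-2.235, -2.208, 0.001]
contact_force: [-1.3, -0.1, -3.7]
grip_width: 0.011
gripper_force: 58.7
shift units [-14.47   7.59   0.22] turn units [-0.001  0.001 -0.4  ] rows>= 16.3
```

View pics/s7.png

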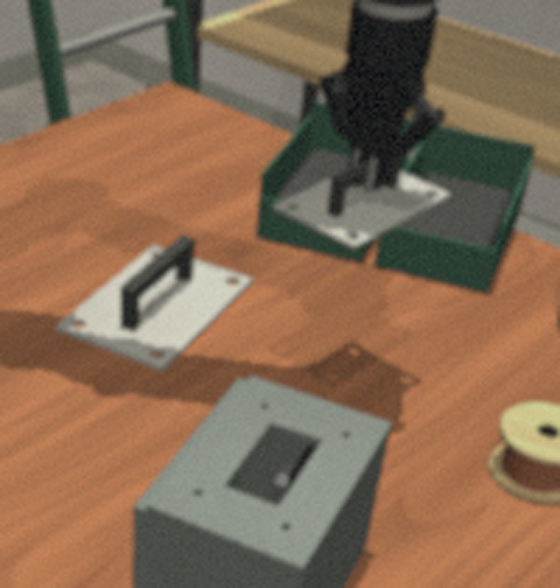

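The plate is held in the air, apparently level (hole corners around (293,207), (353,235), (445,193)), with the box and door untouched. Moving over the box at underside ≈ 0.218.

```bash
python3 -m crank '[[-0.4,0.22,0,0,0,0],[-0.85,0.446,0,0,0,0],[-0.85,0.446,0,0,0,0],[-0.85,0.446,0,0,0,0],[-0.85,0.446,0,0,0,0],[-0.85,0.446,0,0,0,0],[-0.85,0.446,0,0,0,0],[-0.85,0.446,0,0,0,0],[-0.85,0.446,0,0,0,0],[-0.85,0.446,0,0,0,0],[-0.85,0.446,0,0,0,0],[-0.85,0.446,0,0,0,0]]' && python3 -m crank '[[-0.85,0.446,0,0,0,0],[-0.85,0.446,0,0,0,0],[-0.85,0.446,0,0,0,0],[-0.85,0.446,0,0,0,0],[-0.85,0.446,0,0,0,0],[-0.4,0.2,0,0,0,0],[0,0,0,0,0,-0.133],[0,0,0,0,0,-0.133],[0,0,0,0,0,-0.133],[0,0,0,0,0,0],[0,0,0,0,0,0],[0,0,0,0,0,0]]'
python3 - <<'E'
from h import *
plan(.6078,.0176,.153,107.3)
E
```

```text
clock: 19.1
tcp_pos: [0.5602, 0.1111, 0.2044]
orientation: [-2.236, -2.207, 0.002]
contact_force: [0.4, -0.3, -3.7]
grip_width: 0.0111
gripper_force: 58.7
clock: 20.3
tcp_pos: [0.6074, 0.0193, 0.2049]
orientation: [-1.866, -2.527, 0.001]
contact_force: [-0.5, -0.9, -2.6]
grip_width: 0.0108
gripper_force: 58.7
shift units [-0.09 -0.01  2.59] turn units [-0.001 -0.    -0.004] rows>= 2.6
```

```bash
python3 -m crank '[[-0.05,0,0.5,0,0,0],[-0.04,0,0.5,0,0,-0.004],[0,0,0.5,0,0,0],[0,0,0.4,0,0,0],[0,0,0,0,0,0],[0,0,0,0,0,0],[0,0,0,0,0,0]]'
cat > meas.py <<'E'
from bench import eyes,status
from h import *
o=status.get_obs(); t=o["tcp_pos"]; print("tcp",t.round(4),"yaw", np.degrees(Rn.from_rotvec(o["orientation"]).as_matrix()[:2,0]@np.array([0,1])),o["contact_force"].round(1))
out={}
for n in("scene","top"):
    fs=[eyes.grab_frame(n) for _ in range(6)]; f=fs[0]; D=np.median([a["depth"] for a in fs],0); I=np.mean([a["image"] for a in fs],0)
    M=f["world_to_cam"]; F=210/np.tan(np.radians(f["fovy"])/2)
    v,u=np.mgrid[:420,:560]; C=np.stack([(u-f["cx"])/F*D,-(v-f["cy"])/F*D,-D],-1); W=(C-M[:3,3])@M[:3,:3]
    np.savez(f"pics/{n}_m.npz",image=I,depth=D,W=W,fovy=f["fovy"],cx=f["cx"],cy=f["cy"],world_to_cam=M)
    c=np.array([.6078,.0176]); L=(W[...,:2]-c)@Rz(np.radians(17.31))
    for nm,m in (("plate",(abs(L[...,0])<.046)&(abs(L[...,1])<.071)&(abs(W[...,2]-.18)<.015)),("rim",(abs(L[...,0])<.064)&(abs(L[...,1])<.094)&(abs(W[...,2]-.15)<.01))):
        m&=D>0
        if m.sum()<30: print(n,nm,m.sum()); continue
        A=np.c_[L[m],np.ones(m.sum())]; z=W[m][:,2]
        for _ in range(4):
            s=np.linalg.lstsq(A,z,rcond=None)[0]; e=abs(z-A@s); k=e<3*np.median(e); A,z=A[k],z[k]
        print(n,nm,m.sum(),"z",s[2].round(4),"slopes",s[:2].round(4),"sd",z.std().round(4))
E
python3 meas.py
python3 - <<'E'
import cv2,numpy as np
a=np.load("pics/scene_m.npz")["image"][150:260,290:400][...,::-1];b=np.load("pics/top_m.npz")["image"][120:220,200:320][...,::-1]
a=cv2.resize(a,(500,500),interpolation=cv2.INTER_CUBIC);b=cv2.resize(b,(600,500),interpolation=cv2.INTER_CUBIC)
cv2.imwrite("pics/a8.png",a);cv2.imwrite("pics/b8.png",b)
E
```

```text
clock: 21.0
tcp_pos: [0.6086, 0.0176, 0.1675]
orientation: [1.859, 2.532, 0.001]
contact_force: [-0.8, 0.2, -2.9]
grip_width: 0.0107
gripper_force: 58.6
tcp [0.6086 0.0176 0.1675] yaw 54.66817842926204 [-0.8  0.2 -2.9]
scene plate 1270 z 0.1845 slopes [0.001  0.0003] sd 0.0004
scene rim 1421 z 0.1503 slopes [-0.0013 -0.0003] sd 0.0004
top plate 222 z 0.1861 slopes [0.0005 0.0068] sd 0.0009
top rim 624 z 0.1518 slopes [ 0.0024 -0.0002] sd 0.0009[ WARN:0@0.066] global loadsave.cpp:1063 imwrite_ Unsupported depth image for selected encoder is fallbacked to CV_8U.
```

Plate level (slopes ≤ 0.001), underside 30 mm above the rim. Going down 15 mm, then checking hole alignment on a view rectified to the plate plane.

```bash
python3 -m crank '[[0,0,0.25,0,0,0],[0,0,0.25,0,0,0],[0,0,0.25,0,0,0],[0,0,0,0,0,0],[0,0,0,0,0,0],[0,0,0,0,0,0]]'
sed -i 's/-.18)<.015/-.169)<.01/' meas.py; python3 meas.py
python3 - <<'E'
from h import *
c=np.array([.6078,.0176]); R=Rz(np.radians(17.31)); out=[]
for n in("scene","top"):
    f=np.load(f"pics/{n}_m.npz"); ys,xs=np.mgrid[.06:-.06:-.0003,.09:-.09:-.0003]  # rows: +x up, cols: +y left
    P=np.c_[(np.c_[xs.ravel()*0+ys.ravel(),xs.ravel()]@R.T+c),np.full(xs.size,.1693)]
    uv=proj(f,P).astype(np.float32).reshape(*xs.shape,2)
    im=cv2.remap(f["image"].astype(np.float32),uv[...,0],uv[...,1],cv2.INTER_CUBIC); im=np.clip(im,0,255).astype(np.uint8)
    cv2.imwrite(f"pics/rect_{n}.png",im[...,::-1])
    out.append(im[...,::-1])
m=np.vstack(out); cv2.imwrite("pics/rect.png",cv2.resize(m,None,fx=.74,fy=.74) if m.shape[0]>800 else m); print(m.shape)
cv2.imwrite("pics/rect.png",cv2.resize(out[0],None,fx=1.3,fy=1.3,interpolation=cv2.INTER_CUBIC))
E
```

```text
clock: 22.2
tcp_pos: [0.6083, 0.0175, 0.1522]
orientation: [1.859, 2.532, 0.0]
contact_force: [-1.1, 0.1, -3.2]
grip_width: 0.0108
gripper_force: 58.6
tcp [0.6083 0.0175 0.1522] yaw 54.6673049380504 [-1.1  0.1 -3.2]
scene plate 1263 z 0.1693 slopes [0.0011 0.0002] sd 0.0004
scene rim 1173 z 0.1503 slopes [-0.0012 -0.0003] sd 0.0004
top plate 229 z 0.171 slopes [0.0029 0.0049] sd 0.0008
top rim 657 z 0.1518 slopes [0.0011 0.0007] sd 0.0009
(800, 600, 3)
```

View pics/rect.png

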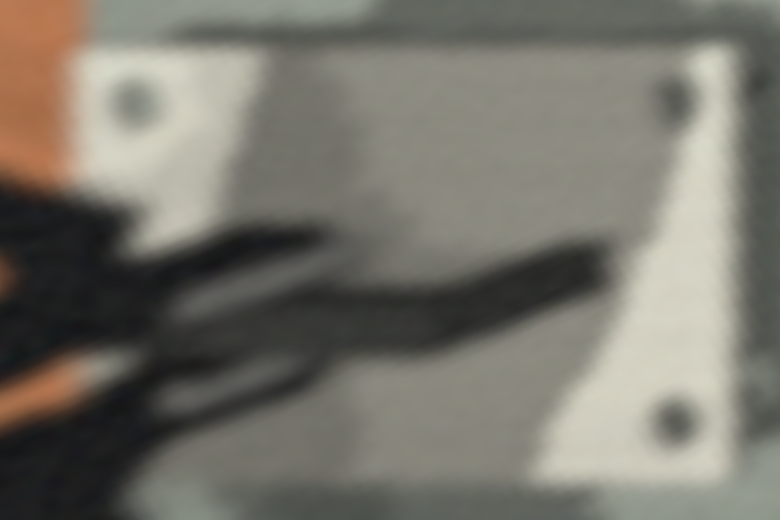

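The rectified view (4.33 px/mm, centre (390,260)) shows plate holes at (135,103), (677,100) and (676,421). They were expected at (121,100), (659,100) and (659,420), so the plate sits about 3.8 mm towards box −y. I'll refine this using threads and holes from the same camera.

```bash
cat > align.py <<'E'
from h import *
g=lambda f:cv2.cvtColor(np.clip(f["image"],0,255).astype(np.uint8),cv2.COLOR_RGB2GRAY).astype(np.float32)
def cen(f,c,th,z,guess,half,dark=True):
    """subpixel dark-blob centre near each guess, via patch rectified to plane z; returns box-frame coords"""
    R=Rz(th); G=g(f); res=[]
    for q in guess:
        a=np.arange(-half,half+1e-9,.00025); X,Y=np.meshgrid(q[0]+a,q[1]+a,indexing="ij")
        uv=proj(f,np.c_[np.c_[X.ravel(),Y.ravel()]@R.T+c,np.full(X.size,z)]).astype(np.float32).reshape(*X.shape,2)
        p=cv2.GaussianBlur(cv2.remap(G,uv[...,0],uv[...,1],cv2.INTER_CUBIC),(0,0),3)
        w=np.clip(np.median(p)-8-p,0,None); n,lab,st,ce=cv2.connectedComponentsWithStats((w>0).astype(np.uint8))
        k=1+np.argmax([w[lab==i].sum() for i in range(1,n)]) if n>1 else 0
        w=w*(lab==k); res.append([(X*w).sum()/w.sum(),(Y*w).sum()/w.sum()] if n>1 else [np.nan]*2)
    return np.array(res)
c=np.array([.6078,.0176]); th=np.radians(17.31)
if __name__=="__main__":
    import sys
    dy=float(sys.argv[1])
    s=np.load("pics/s7.npz"); t=np.load("pics/top0.npz")
    print("threads scene\n",(1000*(T:=cen(s,c,th,.15,HO,.008))).round(2)); print("threads top\n",(1000*cen(t,c,th,.15,HO,.008)).round(2))
    print("fit offset/yaw of threads scene",fit(T)[0]*1000,np.degrees(fit(T)[1]))
    for n in("scene","top"): print("holes",n,"\n",(1000*cen(np.load(f"pics/{n}_m.npz"),c,th,.169,HO+[0,dy],.0095)).round(2))
E
python3 align.py -.0038
```

```text
threads scene
 [[ 35.14  60.29]
 [ 34.66 -63.83]
 [-39.72 -63.45]
 [-39.07  60.54]]
threads top
 [[ 37.27  62.06]
 [ 36.94 -62.  ]
 [-37.19 -61.75]
 [-36.83  62.45]]
fit offset/yaw of threads scene [-2.24614901 -1.61395298] -0.2556709500318241
holes scene 
 [[ 35.79  59.46]
 [ 36.65 -64.37]
 [-37.74 -65.4 ]
 [-34.1   63.45]]
holes top 
 [[ 40.76  65.28]
 [ 37.   -71.4 ]
 [-35.38 -63.56]
 [   nan    nan]]
```

In the same camera the plate sits about (+1.4, −1.6) mm from the threads in box axes, and the top view of hole2 agrees. I'll correct that plus ~0.4° yaw.

```bash
python3 -m crank '[[0.04,-0.035,0,0,0,0.009],[0.04,-0.035,0,0,0,0],[0,0,0,0,0,0],[0,0,0,0,0,0],[0,0,0,0,0,0],[0,0,0,0,0,0],[0,0,0,0,0,0],[0,0,0,0,0,0]]'
python3 meas.py; python3 align.py -.002
```

```text
clock: 23.6
tcp_pos: [0.6063, 0.0187, 0.1521]
orientation: [-1.868, -2.526, -0.0]
contact_force: [-0.5, 0.4, -3.3]
grip_width: 0.0111
gripper_force: 58.6
tcp [0.6063 0.0187 0.1521] yaw 54.78579499005178 [-0.5  0.4 -3.3]
scene plate 1274 z 0.1691 slopes [0.0005 0.0004] sd 0.0004
scene rim 1203 z 0.1503 slopes [-0.0013  0.0003] sd 0.0004
top plate 239 z 0.171 slopes [-0.0022  0.0096] sd 0.0008
top rim 671 z 0.1519 slopes [0.0024 0.001 ] sd 0.0009
threads scene
 [[ 35.14  60.29]
 [ 34.66 -63.83]
 [-39.72 -63.45]
 [-39.07  60.54]]
threads top
 [[ 37.27  62.06]
 [ 36.94 -62.  ]
 [-37.19 -61.75]
 [-36.83  62.45]]
fit offset/yaw of threads scene [-2.24614901 -1.61395298] -0.2556709500318241
holes scene 
 [[ 34.57  60.45]
 [ 34.76 -63.  ]
 [-39.87 -63.84]
 [-38.15  68.03]]
holes top 
 [[ 40.25  66.37]
 [ 37.3  -69.96]
 [-38.01 -61.08]
 [   nan    nan]]
```

The holes are now within about 0.6 mm of the threads and the clearance is 14.8 mm. Last, a quick check on the door, then hand in.

```bash
python3 - <<'E'
from h import *
f=np.load("pics/top_m.npz"); W=f["W"]; L=(W[...,:2]-[.6078,.0176])@Rz(np.radians(17.31))
m=(abs(W[...,2]-.144)<.006)&(L[...,0]<-.066)&(L[...,0]>-.16)&(L[...,1]<.0)&(L[...,1]>-.1)
for a in(-.02,-.05,-.08): 
    k=m&(abs(L[...,1]-a)<.012); print(a,k.sum(),L[k][:,0].min().round(4) if k.any() else None)
E
```

```text
-0.02 6 -0.0763
-0.05 49 -0.0768
-0.08 48 -0.077
```

Door face is at −77 mm all along, so it is fully shut.

```bash
python3 -c "
from bench import r
print(r.hand_in())"
```

```text
the job is handed in; nothing more can be done
None
```

The job is handed in: the door is fully shut on its catch, and the gripper holds the small aluminium plate level about 15 mm above the box, with the three holes I could measure within about 0.8 mm of their threads (the gripper hid the fourth).

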